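# Set the rework tools out on their silhouette pads

## Robot

A 6-joint arm with a two-finger parallel gripper is mounted at the origin on a cart in front of the work surface, level with it; the furniture and walls round the work are solid. World frame = base frame: x ahead of the robot, y to its left, z up, the work surface at z = 0. Lengths are in m, angles in rad, forces in N, time in s.
With the tool pointing down it reaches from about 0.4 to 0.925 m from the base axis. Payload 12.5 kg.
Tool frame: the origin (TCP) lies on the centre line of the jaws, within the pads' length; the fingertips stand robot.tip_reach ahead of it and the grasp point (between the pads) lies 5 mm behind it (robot.tip_reach is the distance from the TCP to the fingertips, in m); z points along the fingers, y is the line along which they close (so a half turn about z gives the same grasp; the last joint's range is limited). The gripper opens to 95 mm and grips with 3 to 60 N. Pads are 20 mm wide; open, the fingers measure 119 mm over their backs; the gripper's body (75 mm by 180 mm) begins 59 mm behind the grasp point.
Start: joints at [-0.106, 0.491, 1.559, -0, 1.092, -0.106], TCP at [0.625, 0, 0.229] pointing down, gripper open.
Joint ranges: [-3.1, 3.1], [-0.84, 2.19], [0.05, 2.79], [-1.13, 4.28], [0.06, 2.93], [-2.69, 2.69]. Speed limits (rad/s): [2.22, 2.22, 2.79, 3.14, 3.14, 3.14].

## Interface

Orientations are given as [roll, pitch, yaw] about the fixed x, y, z axes, in that order (R = Rz(yaw) Ry(pitch) Rx(roll)).
In Python, from plant import robot, eyes gives the robot as it stands.
- The arm moves only by the tool send_rows, never from a script. Its argument "targets" is a list of rows, each an object with "dp": the shift along the tool's x, y, z each as a share of 50 cm, from -1 to 1, a list of three; "turn": the turn, a rotation vector about the tool's x, y, z each as a share of 0.5 rad, from -1 to 1, a list of three. A call has 1 to 20 rows; each row is the pose to reach, as a shift and turn from the pose commanded when the call began, along the tool's axes at that moment; what a row does not reach only later rows make up. A row lasts 1/10 s, in which the tool goes at most 50 mm and 8.59 degrees, less where a joint would pass 70% of its speed; a pose out of reach is approached as far as the arm can. A call with a number of a shift or a turn outside -1 to 1 is refused whole. A call with a gripper value outside its range is refused whole. "fingers" is the opening, from 0 (shut) to 1 (fully open), set as the call begins (left out, the last holds). The fingers move at their own pace and stop on an object; the grip force is fixed at half the most. Time passes only in rows, so rows that repeat a pose let the fingers close. It gives the time, the measured TCP pose, the force, the opening and the grip force at its end, in the units of the state.
- robot.read_state(): the state, without advancing time (a new reading comes with each control period).
- eyes.snapshot(name): name is "scene" or "side" or "wrist"; returns (picture, depth): 400x640x3 uint8, red, green, blue; 400x640 float32, m along the optical axis (not along the pixel's ray), 0 where there is no reading.
- eyes.camera_model(name): a dict with "fx", "fy", "cx", "cy" (pixels), "R" (3x3) and "t" (3): a world point X has camera coordinates R X + t. Camera axes: x right, y down, z forward; pixel columns grow to the right and rows downward; lengths in m; the calibration is good to about 2 mm. A picture is of the moment at which its call begins: read the wrist's pose just before it. camera_model takes no time and is no camera call; for the wrist camera it gives the pose at the moment of the call.
- robot.hand_in(): hands the job in; it is judged then, once.
Trained networks look in the newest picture that a camera, given by its name, has taken for a name from the list of things; names that differ only in an ending like _2 or _b are one class to them, and where a whole thing is asked for, a point or a joint stands for the part that bears it (a point fixed in the world has none). Each returns a list of dicts, best first, with "confidence" (0 to 1); they miss things now and then, are a little off and sometimes report something else, mostly with a low value. They report only what shows in the picture. A call takes as long as a camera call. They do not tell look-alikes from the thing itself.
- eyes.silhouettes(camera, thing): "region" (400x640 bool, what is visible of it) and "bbox" ([left, top, right, bottom] in pixels, round what is visible of it).
- eyes.mark_of(camera, thing): "point" ([column, row] in pixels: a listed point, or the origin of a listed thing).
The state is a dict: "t": time; "q": joint angles; "joint_vel": joint speeds; "tau": joint torques, N m; "ee_pos": TCP position; "ee_rot": TCP orientation; "wrist_force": force on the tool from outside, world axes, zero at the start; "wrist_torque": the same for the moment, N m; "grip_width": opening from 0.0 (shut) to 1.0 (fully open); "gripper_force": force on a finger pad.
Only numpy, scipy, OpenCV 4.12 (cv2) and the standard library are available. Lean on these libraries where they do the work, as an engineer would, in place of code of your own. Each camera call takes 0.05 s, during which the arm holds its last target. There are 200 camera calls.

## Task

Clear up the bench: put the roll of black tape, the white bottle, the green and white marker pen and the stand of green reels each on the pad that carries its own yellow silhouette, so that each covers its silhouette, lined up with it, and stands or lies as it does now. Let go of everything at the end.

Things in the scene. Friction and masses are not known exactly. Their poses are not given: they have to be found in the camera images.
- tape_roll: Roll of black tape lying flat, a ring 58 mm across with a beige core, 19 mm high, 0.06 kg. Origin: centre of its underside; z up. Grasp across its outside diameter, from above.
- bottle: White squeeze bottle standing upright in the open work area (not the similar one that stays right of the microscope), round body 36 mm across up to 69 mm above its underside, then a ribbed cap 24 mm across up to 96 mm. Origin: centre of its underside; z up along the bottle. 0.08 kg.
- marker: White and green marker pen lying down, 135 mm long along its own y, 17 mm wide (x), 16 mm high, 0.03 kg. Origin: middle of its underside; starts with z up. Grasp across x at the middle.
- reels: Small white stand with a row of bright green reels, 124 mm long along its own y, 53 mm wide (x) over all, 46 mm where the fingers close on the reels, 54 mm high, 0.12 kg. Origin: middle of its underside; z up. Grasp across x at the middle.
- tape_pad: Fixed dark grey rubber pad 90 x 90 mm, 3 mm thick, with a yellow ring 58 mm across outside and 37 mm inside printed at its centre: the place of the tape roll. Origin: centre of the underside, 3 mm below its top; z up.
- bottle_pad: Fixed dark grey rubber pad 68 x 68 mm, 3 mm thick, with a yellow disc 36 mm across at its centre: the place of the bottle. Origin: centre of the underside; z up.
- marker_pad: Fixed dark grey rubber pad 48 mm (x) by 166 mm (y), 3 mm thick, with a yellow bar 17 x 135 mm along its y at its centre: the place of the marker pen (either way round). Origin: centre of the underside; z up.
- reels_pad: Fixed dark grey rubber pad 85 mm (x) by 156 mm (y), 3 mm thick, with a yellow rectangle 53 x 124 mm, long along its y, at its centre: the place of the reel stand (either way round). Origin: centre of the underside; z up.
There are look-alikes about, which are no part of the job. There is more than one size of the bottle; the job needs the largest.

How it is judged:
At the end, for the whole second after the job is handed in: Each of the four things lies or stands on the pad with its silhouette, its centre within 12 mm of the pad's centre, the pen and the reel stand turned along their pads within 0.2 rad (either way round), the tape, bottle and reel stand upright and flat on their pads; all at rest and released (horizontal distance between tape_roll and tape_pad below 0.012 m and linear speed of each of tape_roll, bottle, marker, reels below 0.02 m/s and angular speed of each of tape_roll, bottle, marker, reels below 0.3 rad/s and angle between each of tape_roll, bottle, reels's own z axis and vertical below 0.1 rad and z of tape_roll in the frame of tape_pad below 0.007 m and horizontal distance between bottle and bottle_pad below 0.012 m and z of bottle in the frame of bottle_pad below 0.007 m and horizontal distance between marker and marker_pad below 0.012 m and angle between the y axis of marker and the y axis of marker_pad, either way round below 0.2 rad and z of marker in the frame of marker_pad below 0.025 m and horizontal distance between reels and reels_pad below 0.012 m and angle between the y axis of reels and the y axis of reels_pad, either way round below 0.2 rad and z of reels in the frame of reels_pad below 0.007 m); the robot touches nothing.
It also fails if it takes over 104 s, if anything falls off the work surface, if the arm or the gripper's body presses on something with over 40 N, if the wrist force passes 120 N, or if a joint passes its speed limit or range.

## Working session

There is one attempt and no reset: what is moved stays moved. The work goes in short steps, Python scripts to look and compute and a tool call to move; the robot and the scene stay as the last step left them, time stands still between calls to the robot, and variables do not carry over. Pictures are saved under pics/ and viewed, at most 14 in all, crops included, and the job is handed in when it is done.

Besides the shell and the picture viewer there is one more tool, called after "Request:" as name([rows], argument=value, ...), one row to a line, values as JSON. send_rows: Moves the arm, as the interface text tells. Shift numbers are shares of 50 cm and turn numbers shares of 0.5 rad, none past 1 either way. Its arguments: {"type":"object","properties":{"targets":{"type":"array"},"fingers":{"type":"number"}},"required":["targets"]}

```bash
mkdir -p pics; ls; python3 - <<'E'
from plant import robot, eyes
import cv2
s=robot.read_state(); print(s['t'],s['ee_pos'],s['ee_rot'],s['grip_width'],robot.tip_reach)
for n in ("scene","side"):
    p,d=eyes.snapshot(n); cv2.imwrite(f"pics/{n}0.png",p[:,:,::-1])
    m=eyes.camera_model(n); print(n,m)
E
```

```text
pics
0.0 [6.24771542e-01 3.10982172e-05 2.28048399e-01] [-3.14047186e+00 -8.75082246e-05  1.57081837e+00] 1.0006295352159502 0.014
scene {'fx': 437.04906461529976, 'fy': 437.04906461529976, 'cx': 314.8283578018693, 'cy': 202.84585626983935, 'R': array([[ 0.80544296, -0.59257176, -0.0109702 ],
       [-0.41907508, -0.55633684, -0.71754122],
       [ 0.41909153,  0.58253586, -0.69642965]]), 't': array([-0.37908442,  0.28781349,  1.18936066])}
side {'fx': 397.86228868941294, 'fy': 397.86228868941294, 'cx': 321.4352845404306, 'cy': 200.399849990437, 'R': array([[-0.92846885, -0.37140087, -0.00264229],
       [-0.24781695,  0.62478779, -0.74042351],
       [ 0.27664481, -0.68680537, -0.67213543]]), 't': array([0.50000223, 0.09973895, 1.05974759])}
```

View pics/scene0.png

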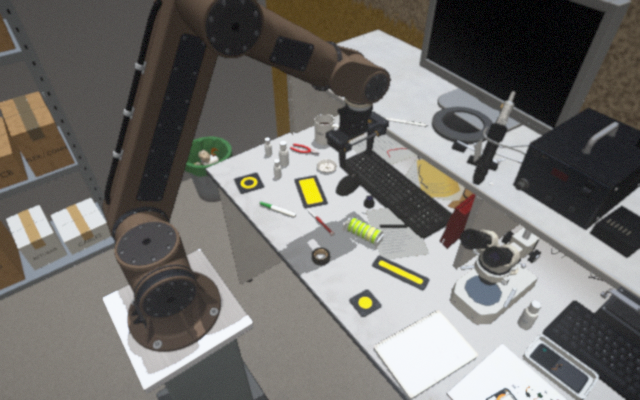

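View pics/side0.png

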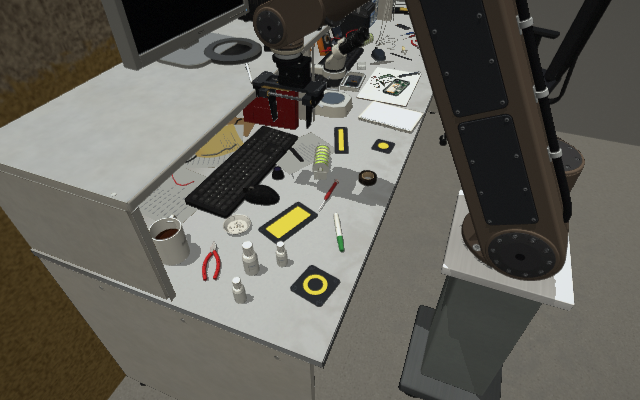

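Scene: three bottles at (267,147), (284,153), (277,168), a fourth right of the microscope (530,315). Tape at (320,256), marker at (278,209), a red screwdriver/pen at (322,225), reels at (365,229), and pads at (249,182), (311,191), (400,272), (365,302). The side view shows the middle bottle (250,258) as the largest. I'll now measure.

```bash
cat > h.py <<'E'
from plant import robot, eyes
import numpy as np, cv2
def world(cam,d,mask,m=None):
    m=m or eyes.camera_model(cam)
    v,u=np.nonzero(mask&(d>0)); z=d[v,u]
    C=np.stack([(u-m['cx'])/m['fx']*z,(v-m['cy'])/m['fy']*z,z],1)
    return (C-m['t'])@m['R']
def rect(P):
    r=cv2.minAreaRect((P[:,:2]*1000).astype(np.float32)); c=cv2.boxPoints(r)
    e=[c[1]-c[0],c[2]-c[1]]; L=max(e,key=np.linalg.norm)
    return np.round(r[0],1),np.round(r[1],1),round(float(np.arctan2(L[1],L[0])%np.pi),3)
def yellow(p):
    h=cv2.cvtColor(p,cv2.COLOR_RGB2HSV); return (cv2.inRange(h,(22,150,120),(33,255,255))>0)
E
python3 - <<'E'
from h import *
for cam in ("side","scene"):
    p,d=eyes.snapshot(cam)
    n,l,st,_=cv2.connectedComponentsWithStats(yellow(p).astype(np.uint8))
    for i in range(1,n):
        if st[i,4]>60:
            P=world(cam,d,l==i)
            if len(P)>20 and abs(np.median(P[:,2]))<.02: print(cam,"yellow",st[i],*rect(P),np.round(P.mean(0),4))
    for t in ("tape_roll","bottle","marker","reels"):
        for r in eyes.silhouettes(cam,t)[:5]:
            P=world(cam,d,r['region'])
            if len(P)<10: continue
            P=P[P[:,2]>.004]
            print(cam,t,round(r['confidence'],2),r['bbox'],*rect(P),np.round(np.percentile(P[:,2],[5,50,98]),3)) if len(P)>5 else 0
print(robot.read_state()['t'])
big=cv2.resize(eyes.snapshot("side")[0][140:320,190:430],None,fx=3.3,fy=3.3,interpolation=2)
cv2.imwrite("pics/crop1.png",big[:,:,::-1])
E
```

```text
side yellow [338 129   6  22 105] [ 574.2 -275. ] [ 17.6 136.6] 1.951 [ 0.5738 -0.2732  0.0028]
side yellow [266 206  45  32 628] [573.3 163.1] [125.7  56.6] 1.198 [0.5728 0.1654 0.0031]
side yellow [303 275  25  20 239] [422.8 330.4] [57.3 57.6] 1.983 [0.4226 0.3317 0.0034]
side tape_roll 0.6 [360.9, 170.2, 377.5, 185.4] [422.1 -92.6] [52.9 60.5] 1.898 [0.006 0.017 0.02 ]
side bottle 0.94 [241.4, 239.3, 257.1, 272.6] [581.5 351.6] [30.7 31.2] 3.03 [0.009 0.056 0.097]
side bottle 0.85 [234.9, 278.3, 248.5, 304.4] [565.5 433.1] [23.2 23.9] 1.605 [0.009 0.043 0.074]
side bottle 0.55 [275.6, 238.6, 286.8, 268.7] [522.9 302.8] [25.3 22.5] 1.05 [0.008 0.042 0.074]
side marker 0.73 [334.1, 213.5, 342.8, 250.2] [428.  157.6] [ 11.9 124.1] 2.045 [0.011 0.014 0.017]
side reels 0.62 [310.7, 143.4, 333.3, 179.3] [581.7 -98.7] [ 55.5 127. ] 1.94 [0.012 0.041 0.053]
scene yellow [240 177  17  12 118] [418.  328.3] [66.9 57.4] 0.845 [0.4196 0.3291 0.0034]
scene yellow [299 178  24  26 402] [569.6 162. ] [132.6  57.7] 1.21 [0.5688 0.1603 0.0036]
scene yellow [379 261  44  23 247] [ 573.5 -276.5] [ 22.6 134.1] 1.924 [ 0.5734 -0.2779  0.0036]
scene yellow [359 297  13  12 124] [ 424. -295.] [35.1 35. ] 1.36 [ 0.4238 -0.2943  0.0039]
scene tape_roll 0.53 [310.9, 250.5, 328.9, 263.1] [419.7 -97.7] [54.9 56.8] 2.436 [0.006 0.017 0.022]
scene bottle 0.61 [274.5, 144.3, 286.4, 167.1] [578.  340.6] [33.7 35.5] 2.634 [0.009 0.053 0.098]
scene bottle 0.55 [274.0, 159.7, 281.7, 178.4] [520.8 294. ] [24.6 26.8] 3.069 [0.012 0.041 0.074]
scene bottle 0.5 [263.7, 137.5, 270.8, 154.3] [562.7 423.3] [23.9 24.2] 2.682 [0.011 0.04  0.074]
scene marker 0.57 [261.4, 197.8, 294.0, 215.2] [424.9 151.6] [ 17.3 117.6] 2.019 [0.007 0.013 0.019]
scene reels 0.93 [343.0, 217.7, 382.5, 249.3] [586.6 -99.6] [ 74.7 125.6] 1.899 [0.014 0.041 0.054]
0.6
```

View pics/crop1.png

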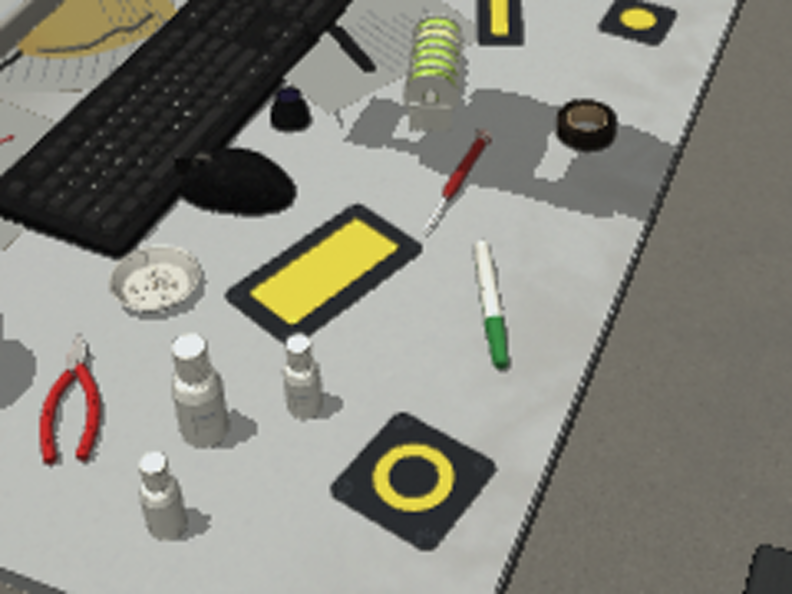

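Four bottle candidates: side (250,258), (240,292), (281,254) and scene (530,315). I choose (250,258), which is 96 mm tall; the other two measured 74 mm. The crop confirms it. The red screwdriver is not the marker, which is at side (338,232). I'll go over the tape first.

Request:
send_rows([
  {"dp": [-0.19, -0.408, 0.1], "turn": [0, 0, 0]},
  {"dp": [-0.19, -0.408, 0.1], "turn": [0, 0, 0]},
  {"dp": [-0.19, -0.408, 0.1], "turn": [0, 0, 0]},
  {"dp": [-0.19, -0.408, 0.1], "turn": [0, 0, 0]},
  {"dp": [-0.19, -0.408, 0.1], "turn": [0, 0, 0]},
  {"dp": [-0.19, -0.408, 0.1], "turn": [0, 0, 0]},
  {"dp": [-0.19, -0.408, 0.1], "turn": [0, 0, 0]},
], fingers=1)

```text
t: 1.35
ee_pos: [0.4214, -0.0954, 0.1791]
ee_rot: [3.14, 0.0, 1.57]
wrist_force: [-0.9, 0.5, 0.7]
grip_width: 0.999
gripper_force: 0.0
```

```bash
python3 - <<'E'
from h import *
s=robot.read_state(); print(s['t'],s['ee_pos'],s['ee_rot'])
m=eyes.camera_model("wrist"); print({k:np.round(v,4) for k,v in m.items()})
p,d=eyes.snapshot("wrist"); cv2.imwrite("pics/w1.png",p[:,:,::-1])
for t in ("tape_roll",):
    for r in eyes.silhouettes("wrist",t)[:3]:
        P=world("wrist",d,r['region'],m); print(t,r['confidence'],r['bbox'],*rect(P[P[:,2]>.012]),np.percentile(P[:,2],[5,50,98]))
# heights near marker pad & reels pad
for cam in("scene","side"):
    p,d=eyes.snapshot(cam); P=world(cam,d,d>0)
    for n,c in dict(mpad=(.574,-.275),rpad=(.571,.163),bpad=(.424,-.294),reels=(.584,-.099)).items():
        q=P[(np.hypot(P[:,0]-c[0],P[:,1]-c[1])<.14)&(P[:,2]>.055)&(P[:,2]<.4)]
        if len(q): print(cam,n,len(q),np.round(q.min(0),3),np.round(q.max(0),3), np.hypot(*(q[:,:2]-c).T).min())
E
```

```text
1.35 [ 0.42138903 -0.09538834  0.17907504] [3.14042185e+00 3.47902299e-04 1.56952276e+00]
{'fx': np.float64(300.7795), 'fy': np.float64(300.7795), 'cx': np.float64(328.3794), 'cy': np.float64(198.0512), 'R': array([[ 1.000e+00, -1.900e-03,  1.500e-03],
       [-2.300e-03, -9.592e-01,  2.828e-01],
       [ 9.000e-04, -2.828e-01, -9.592e-01]]), 't': array([-0.421 , -0.1083,  0.3158])}
tape_roll 0.67 [304.2, 157.5, 353.5, 215.5] [422.  -96.2] [55.7 55.5] 1.545 [0.00019652 0.01731753 0.01892545]
scene mpad 341 [ 0.675 -0.364  0.285] [ 0.713 -0.231  0.385] 0.12737968828283946
scene rpad 100 [0.515 0.131 0.055] [0.711 0.295 0.314] 0.13347963937124044
scene bpad 9 [ 0.403 -0.16   0.393] [ 0.423 -0.155  0.4  ] 0.1341546796585623
scene reels 970 [ 0.446 -0.166  0.055] [ 0.723 -0.031  0.313] 0.009609881518584325
side mpad 143 [ 0.599 -0.36   0.056] [ 0.714 -0.149  0.381] 0.12796040430449196
side rpad 67 [0.521 0.139 0.071] [0.711 0.296 0.31 ] 0.13579296286027057
side reels 872 [ 0.446 -0.16   0.056] [ 0.724 -0.039  0.4  ] 0.052234064315957555
```

View pics/w1.png

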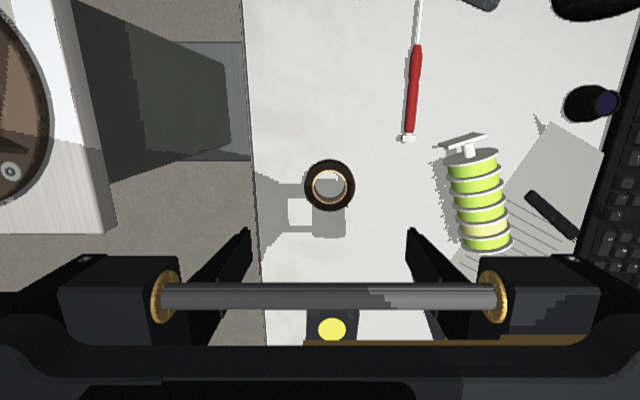

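Wrist view: tape at (329,186), exactly between the jaws. World position (0.422, -0.096).

Request:
send_rows([
  {"dp": [-0.002, 0.002, 0.1], "turn": [0, 0, 0]},
  {"dp": [-0.002, 0.002, 0.2], "turn": [0, 0, 0]},
  {"dp": [-0.002, 0.002, 0.28], "turn": [0, 0, 0]},
  {"dp": [-0.002, 0.002, 0.32], "turn": [0, 0, 0]},
  {"dp": [-0.002, 0.002, 0.32], "turn": [0, 0, 0]},
  {"dp": [-0.002, 0.002, 0.32], "turn": [0, 0, 0]},
])

```text
t: 2.15
ee_pos: [0.4224, -0.0957, 0.0182]
ee_rot: [-3.141, -0.0, 1.572]
wrist_force: [0.5, -0.2, 0.3]
grip_width: 1.0
gripper_force: 0.0
```

Request:
send_rows([
  {"dp": [0, 0, 0], "turn": [0, 0, 0]},
  {"dp": [0, 0, 0], "turn": [0, 0, 0]},
  {"dp": [0, 0, 0], "turn": [0, 0, 0]},
  {"dp": [0, 0, 0], "turn": [0, 0, 0]},
  {"dp": [0, 0, 0], "turn": [0, 0, 0]},
  {"dp": [0, 0, 0], "turn": [0, 0, 0]},
  {"dp": [0, 0, 0], "turn": [0, 0, 0]},
  {"dp": [0, 0, 0], "turn": [0, 0, 0]},
], fingers=0)

```text
t: 2.95
ee_pos: [0.4221, -0.096, 0.0188]
ee_rot: [3.141, 0.0, 1.571]
wrist_force: [0.2, 0.8, 5.4]
grip_width: 0.577
gripper_force: 30.0
```

Request:
send_rows([
  {"dp": [0, 0, -0.04], "turn": [0, 0, 0]},
  {"dp": [0, 0, -0.12], "turn": [0, 0, 0]},
  {"dp": [0.06, 0, -0.2], "turn": [0, 0, 0]},
  {"dp": [0.14, 0, -0.26], "turn": [0, 0, 0]},
  {"dp": [0.22, 0, -0.28], "turn": [0, 0, 0]},
  {"dp": [0.3, 0, -0.28], "turn": [0, 0, 0]},
  {"dp": [0.38, 0, -0.28], "turn": [0, 0, 0]},
  {"dp": [0.46, 0, -0.28], "turn": [0, 0, 0]},
  {"dp": [0.54, 0, -0.28], "turn": [0, 0, 0]},
  {"dp": [0.62, 0, -0.28], "turn": [0, 0, 0]},
  {"dp": [0.68, 0, -0.28], "turn": [0, 0, 0]},
  {"dp": [0.69, 0, -0.28], "turn": [0, 0, 0]},
  {"dp": [0.69, 0, -0.28], "turn": [0, 0, 0]},
  {"dp": [0.69, 0, -0.28], "turn": [0, 0, 0]},
])

```text
t: 4.35
ee_pos: [0.4218, 0.2482, 0.1584]
ee_rot: [-3.141, 0.0, 1.571]
wrist_force: [-0.6, -0.9, -0.7]
grip_width: 0.578
gripper_force: 30.0
```

```bash
cat >> h.py <<'E'
def wrist(things=(),save=None,ylw=True):
    s=robot.read_state(); m=eyes.camera_model("wrist"); p,d=eyes.snapshot("wrist")
    print(s['t'],np.round(s['ee_pos'],4),np.round(s['ee_rot'],3),s['grip_width'])
    if save: cv2.imwrite(f"pics/{save}.png",p[:,:,::-1])
    if ylw:
        n,l,st,_=cv2.connectedComponentsWithStats(yellow(p).astype(np.uint8))
        for i in range(1,n):
            if st[i,4]>150:
                P=world("wrist",d,l==i,m)
                if len(P)>20 and abs(np.median(P[:,2]))<.02: print("yellow",st[i],*rect(P))
    for t in things:
        for r in eyes.silhouettes("wrist",t)[:4]:
            P=world("wrist",d,r['region'],m)
            if len(P)<10: continue
            z=np.percentile(P[:,2],97); Q=P[P[:,2]>.005]
            if len(Q)<10: continue
            print(t,round(r['confidence'],2),np.round(r['bbox']),"all",*rect(Q),"top",*rect(P[P[:,2]>z-.012]),round(z,4))
E
python3 - <<'E'
from h import *
wrist(["tape_pad"],"w2")
E
```

```text
4.35 [0.4218 0.2482 0.1584] [-3.141  0.     1.571] 0.5783384958236186
```

View pics/w2.png

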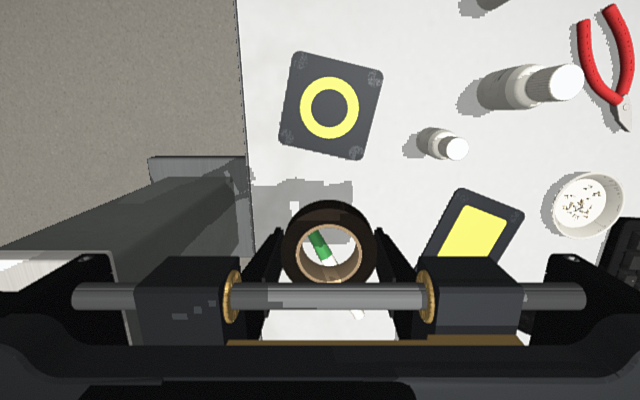

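Tape is held at (329,252) and its pad's ring is at (330,107). The yellow threshold is too strict for this camera.

```bash
sed -i 's/(22,150,120),(33/(22,90,120),(36/' h.py; python3 - <<'E'
from h import *
wrist(["bottle"],None)
E
```

```text
4.45 [0.4221 0.248  0.1586] [-3.141  0.     1.57 ] 0.5768273233299883
yellow [ 299   76   60   63 1820] [421.4 329.3] [58.6 58.4] 1.217
yellow [ 437  205   70   52 2334] [525.1 217.3] [ 69.8 182.1] 2.68
bottle 0.9 [478.  64. 584. 112.] all [579.9 345.4] [34.7 30.7] 1.329 top [582.6 345.6] [24.3 23. ] 0.879 0.0957
bottle 0.68 [418. 130. 466. 159.] all [521.4 298.3] [25.8 23.1] 0.945 top [523.6 298.3] [17.4 16.8] 0.024 0.0729
```

Request:
send_rows([
  {"dp": [0.08, 0, 0], "turn": [0, 0, 0]},
  {"dp": [0.14, -0.001, 0.04], "turn": [0, 0, 0]},
  {"dp": [0.162, -0.001, 0.1], "turn": [0, 0, 0]},
  {"dp": [0.162, -0.001, 0.18], "turn": [0, 0, 0]},
  {"dp": [0.162, -0.001, 0.24], "turn": [0, 0, 0]},
  {"dp": [0.162, -0.001, 0.262], "turn": [0, 0, 0]},
  {"dp": [0.162, -0.001, 0.271], "turn": [0, 0, 0]},
  {"dp": [0.162, -0.001, 0.271], "turn": [0, 0, 0]},
])

```text
t: 5.35
ee_pos: [0.422, 0.3299, 0.0237]
ee_rot: [3.141, -0.0, 1.57]
wrist_force: [0.4, -0.1, -0.2]
grip_width: 0.577
gripper_force: 30.0
```

Request:
send_rows([
  {"dp": [0, 0, 0], "turn": [0, 0, 0]},
  {"dp": [0, 0, 0], "turn": [0, 0, 0]},
  {"dp": [0, 0, 0], "turn": [0, 0, 0]},
  {"dp": [0, 0, 0], "turn": [0, 0, 0]},
  {"dp": [0, 0, -0.05], "turn": [0, 0, 0]},
  {"dp": [0, 0, -0.15], "turn": [0, 0, 0]},
  {"dp": [0, 0, -0.25], "turn": [0, 0, 0]},
  {"dp": [0, 0, -0.3], "turn": [0, 0, 0]},
  {"dp": [0, 0, -0.3], "turn": [0, 0, 0]},
], fingers=1)

```text
t: 6.25
ee_pos: [0.4226, 0.3308, 0.177]
ee_rot: [3.136, -0.003, 1.571]
wrist_force: [0.2, -0.1, 0.7]
grip_width: 0.999
gripper_force: 0.0
```

```bash
python3 - <<'E'
from h import *
wrist(["tape_roll","bottle"])
E
```

```text
6.25 [0.4226 0.3308 0.177 ] [ 3.136e+00 -3.000e-03  1.571e+00] 0.9986806423572911
yellow [406 309  41  32 800] [494.6 225.9] [ 46.6 269.4] 2.067
tape_roll 0.6 [304. 161. 354. 213.] all [421.8 330.2] [55.4 54.8] 1.554 top [421.8 330.2] [55.4 54.8] 1.554 0.0218
bottle 0.91 [405. 202. 449. 245.] all [499.3 312.4] [26.3 75.6] 2.617 top [503.4 318.8] [17.1 76.5] 2.357 0.0727
bottle 0.61 [459. 156. 538. 208.] all [580.4 347.3] [33.9 30.8] 0.656 top [582.8 346.1] [23.5 23.9] 2.024 0.0957
bottle 0.6 [452.  76. 518. 107.] all [564.4 427.8] [25.2 23. ] 1.385 top [566.4 428.1] [18.2 18.1] 0.51 0.0727
```

Request:
send_rows([
  {"dp": [0.01, 0.1, 0], "turn": [0, 0, 0]},
  {"dp": [0.02, 0.2, 0], "turn": [0, 0, 0]},
  {"dp": [0.03, 0.29, 0], "turn": [0, 0, 0]},
  {"dp": [0.03, 0.32, 0], "turn": [0, 0, 0]},
  {"dp": [0.03, 0.32, 0], "turn": [0, 0, 0]},
  {"dp": [0.03, 0.32, 0.04], "turn": [0, 0, 0]},
  {"dp": [0.03, 0.32, 0.12], "turn": [0, 0, 0]},
  {"dp": [0.03, 0.32, 0.2], "turn": [0, 0, 0]},
  {"dp": [0.03, 0.32, 0.25], "turn": [0, 0, 0]},
  {"dp": [0.03, 0.32, 0.258], "turn": [0, 0, 0]},
  {"dp": [0.03, 0.32, 0.258], "turn": [0, 0, 0]},
], fingers=0.75)

```text
t: 7.5
ee_pos: [0.5806, 0.345, 0.0435]
ee_rot: [-3.14, 0.001, 1.571]
wrist_force: [0.3, 0.0, 0.4]
grip_width: 0.747
gripper_force: 0.0
```

Request:
send_rows([
  {"dp": [0, 0, 0], "turn": [0, 0, 0]},
  {"dp": [0, 0, 0], "turn": [0, 0, 0]},
  {"dp": [0, 0, 0], "turn": [0, 0, 0]},
  {"dp": [0, 0, 0], "turn": [0, 0, 0]},
  {"dp": [0, 0, 0], "turn": [0, 0, 0]},
  {"dp": [0, 0, 0], "turn": [0, 0, 0]},
  {"dp": [0, 0, 0], "turn": [0, 0, 0]},
  {"dp": [0, 0, 0], "turn": [0, 0, 0]},
], fingers=0)

```text
t: 8.3
ee_pos: [0.5818, 0.3451, 0.0445]
ee_rot: [3.141, -0.0, 1.571]
wrist_force: [-0.5, -0.4, 5.5]
grip_width: 0.37
gripper_force: 30.0
```

Request:
send_rows([
  {"dp": [0, 0, -0.04], "turn": [0, 0, 0]},
  {"dp": [0, 0, -0.12], "turn": [0, 0, 0]},
  {"dp": [0, 0, -0.21], "turn": [0, 0, 0]},
  {"dp": [-0.03, -0.02, -0.28], "turn": [0, 0, 0]},
  {"dp": [-0.1, -0.05, -0.3], "turn": [0, 0, 0]},
  {"dp": [-0.18, -0.08, -0.3], "turn": [0, 0, 0]},
  {"dp": [-0.26, -0.11, -0.3], "turn": [0, 0, 0]},
  {"dp": [-0.34, -0.14, -0.3], "turn": [0, 0, 0]},
  {"dp": [-0.42, -0.17, -0.3], "turn": [0, 0, 0]},
  {"dp": [-0.5, -0.2, -0.3], "turn": [0, 0, 0]},
  {"dp": [-0.58, -0.23, -0.3], "turn": [0, 0, 0]},
  {"dp": [-0.66, -0.26, -0.3], "turn": [0, 0, 0]},
  {"dp": [-0.74, -0.29, -0.3], "turn": [0, 0, 0]},
  {"dp": [-0.82, -0.315, -0.3], "turn": [0, 0, 0]},
  {"dp": [-0.89, -0.316, -0.3], "turn": [0, 0, 0]},
])

```text
t: 9.8
ee_pos: [0.4219, -0.1014, 0.1941]
ee_rot: [-3.141, -0.0, 1.57]
wrist_force: [0.1, -0.6, -0.2]
grip_width: 0.373
gripper_force: 30.0
```

Request:
send_rows([
  {"dp": [-0.08, 0, 0], "turn": [0, 0, 0]},
  {"dp": [-0.16, 0, 0], "turn": [0, 0, 0]},
  {"dp": [-0.24, 0, 0], "turn": [0, 0, 0]},
  {"dp": [-0.32, 0, 0], "turn": [0, 0, 0]},
  {"dp": [-0.4, 0, 0], "turn": [0, 0, 0]},
  {"dp": [-0.48, 0, 0], "turn": [0, 0, 0]},
  {"dp": [-0.54, 0, 0], "turn": [0, 0, 0]},
  {"dp": [-0.55, 0, 0], "turn": [0, 0, 0]},
  {"dp": [-0.55, 0, 0], "turn": [0, 0, 0]},
  {"dp": [-0.55, 0, 0], "turn": [0, 0, 0]},
])

```text
t: 10.8
ee_pos: [0.4234, -0.3739, 0.1939]
ee_rot: [-3.141, -0.001, 1.571]
wrist_force: [0.0, 0.1, -0.5]
grip_width: 0.369
gripper_force: 30.0
```

```bash
python3 - <<'E'
from h import *
wrist(["reels"],"w3")
E
```

```text
10.8 [ 0.4234 -0.3739  0.1939] [-3.141e+00 -1.000e-03  1.571e+00] 0.3689783617857151
yellow [ 446   27   42  127 2163] [ 574.  -277.2] [ 18.8 136.8] 1.93
yellow [314  92  34  35 916] [ 424.6 -294. ] [36.3 36.4] 2.983
reels 0.43 [296. 204. 362. 333.] all [ 421.6 -455. ] [222.9  72.6] 1.567 top [ 424.9 -364.9] [36.9 23.8] 1.133 0.245
```

View pics/w3.png

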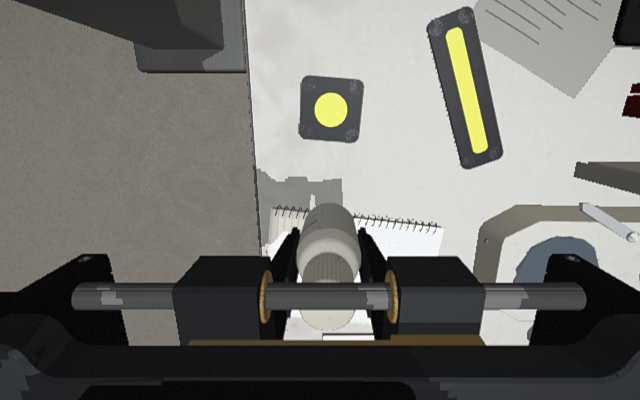

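Bottle is upright in the jaws at (329,270) with the disc at (330,110). Marker pad is at (466,90). Placing the bottle.

Request:
send_rows([
  {"dp": [0.08, 0.002, 0], "turn": [0, 0, 0]},
  {"dp": [0.14, 0.002, 0.03], "turn": [0, 0, 0]},
  {"dp": [0.158, 0.002, 0.1], "turn": [0, 0, 0]},
  {"dp": [0.158, 0.002, 0.18], "turn": [0, 0, 0]},
  {"dp": [0.158, 0.002, 0.25], "turn": [0, 0, 0]},
  {"dp": [0.158, 0.002, 0.28], "turn": [0, 0, 0]},
  {"dp": [0.158, 0.002, 0.29], "turn": [0, 0, 0]},
  {"dp": [0.158, 0.002, 0.29], "turn": [0, 0, 0]},
  {"dp": [0.158, 0.002, 0.29], "turn": [0, 0, 0]},
])

```text
t: 11.8
ee_pos: [0.425, -0.296, 0.0501]
ee_rot: [3.14, 0.001, 1.571]
wrist_force: [-0.3, 0.2, -0.5]
grip_width: 0.367
gripper_force: 30.0
```

Request:
send_rows([
  {"dp": [0, 0, 0], "turn": [0, 0, 0]},
  {"dp": [0, 0, 0], "turn": [0, 0, 0]},
  {"dp": [0, 0, 0], "turn": [0, 0, 0]},
  {"dp": [0, 0, 0], "turn": [0, 0, 0]},
  {"dp": [0, 0, 0], "turn": [0, 0, 0]},
  {"dp": [0, 0, -0.05], "turn": [0, 0, 0]},
  {"dp": [0, 0, -0.15], "turn": [0, 0, 0]},
  {"dp": [0, 0, -0.25], "turn": [0, 0, 0]},
  {"dp": [0, 0, -0.3], "turn": [0, 0, 0]},
  {"dp": [0, 0, -0.3], "turn": [0, 0, 0]},
], fingers=1)

```text
t: 12.8
ee_pos: [0.4254, -0.2968, 0.2027]
ee_rot: [3.137, 0.004, 1.571]
wrist_force: [-0.3, 0.0, -0.5]
grip_width: 0.997
gripper_force: 0.0
```

```bash
python3 - <<'E'
from h import *
wrist(["bottle","reels"])
E
```

```text
12.8 [ 0.4254 -0.2968  0.2027] [3.137 0.004 1.571] 0.9968598980413826
yellow [ 432  105   40  108 1705] [ 573.9 -277.2] [ 18.7 136.7] 1.93
bottle 0.72 [313. 161. 346. 212.] all [ 425.  -291.6] [27.6 35.5] 3.14 top [ 424.9 -294.5] [24.  21.7] 0.001 0.0988
reels 0.92 [463.   1. 527.  60.] all [ 588.8 -136.2] [53.3 56.6] 1.88 top [ 588.6 -137. ] [43.1 45. ] 1.866 0.0515
```

Request:
send_rows([
  {"dp": [0.08, 0.01, 0], "turn": [0, 0, -0.2]},
  {"dp": [0.16, 0.02, 0], "turn": [0, 0, -0.4]},
  {"dp": [0.24, 0.03, 0], "turn": [0, 0, -0.6]},
  {"dp": [0.32, 0.04, 0], "turn": [0, 0, -0.8]},
  {"dp": [0.4, 0.05, 0], "turn": [0, 0, -0.9]},
  {"dp": [0.48, 0.06, 0], "turn": [0, 0, -0.92]},
  {"dp": [0.56, 0.07, 0], "turn": [0, 0, -0.92]},
  {"dp": [0.64, 0.074, 0], "turn": [0, 0, -0.92]},
  {"dp": [0.72, 0.074, 0], "turn": [0, 0, -0.92]},
  {"dp": [0.76, 0.074, 0], "turn": [0, 0, -0.92]},
  {"dp": [0.76, 0.074, 0], "turn": [0, 0, -0.92]},
  {"dp": [0.76, 0.074, 0], "turn": [0, 0, -0.92]},
])

```text
t: 14.15
ee_pos: [0.4611, 0.0839, 0.1981]
ee_rot: [-3.14, -0.001, 2.032]
wrist_force: [1.2, 0.8, 0.7]
grip_width: 0.998
gripper_force: 0.0
```

```bash
python3 - <<'E'
from h import *
wrist(["marker","reels_pad"],"w4")
E
```

```text
14.15 [0.4611 0.0839 0.1981] [-3.140e+00 -1.000e-03  2.032e+00] 0.9981838453858572
yellow [ 389  109  111  102 4936] [571.2 162.2] [125.7  55.2] 1.195
marker 0.89 [325.  48. 335. 175.] all [427.7 150.4] [ 15.1 133.8] 2.03 top [427.7 150.4] [ 15.1 133.8] 2.03 0.0156
```

View pics/w4.png

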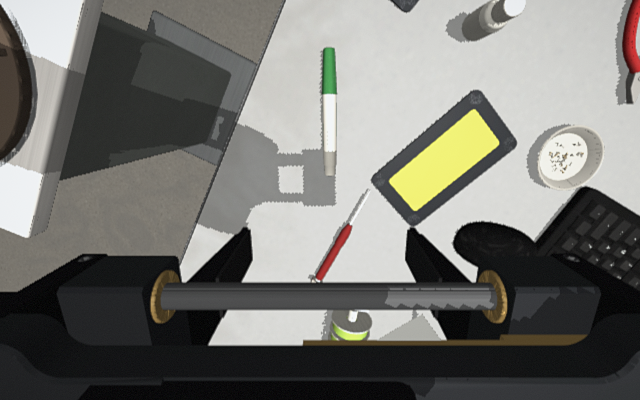

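Marker at (330,112), the red screwdriver at (340,240), reels pad at (446,157). Descending on the marker.

Request:
send_rows([
  {"dp": [0.08, 0, 0.04], "turn": [0, 0, 0]},
  {"dp": [0.14, 0, 0.1], "turn": [0, 0, 0]},
  {"dp": [0.149, 0, 0.18], "turn": [0, 0, 0]},
  {"dp": [0.149, 0, 0.27], "turn": [0, 0, 0]},
  {"dp": [0.149, 0, 0.33], "turn": [0, 0, 0]},
  {"dp": [0.149, 0, 0.36], "turn": [0, 0, 0]},
  {"dp": [0.149, 0, 0.36], "turn": [0, 0, 0]},
  {"dp": [0.149, 0, 0.36], "turn": [0, 0, 0]},
], fingers=0.6)

```text
t: 15.1
ee_pos: [0.4287, 0.1502, 0.0194]
ee_rot: [-3.141, -0.0, 2.03]
wrist_force: [-0.2, 0.1, 1.4]
grip_width: 0.596
gripper_force: 0.0
```

Request:
send_rows([
  {"dp": [0, 0, 0], "turn": [0, 0, 0]},
  {"dp": [0, 0, 0], "turn": [0, 0, 0]},
  {"dp": [0, 0, 0], "turn": [0, 0, 0]},
  {"dp": [0, 0, 0], "turn": [0, 0, 0]},
  {"dp": [0, 0, 0], "turn": [0, 0, 0]},
  {"dp": [0, 0, 0], "turn": [0, 0, 0]},
  {"dp": [0, 0, 0], "turn": [0, 0, 0]},
  {"dp": [0, 0, 0], "turn": [0, 0, 0]},
], fingers=0)

```text
t: 15.9
ee_pos: [0.4285, 0.1508, 0.0193]
ee_rot: [3.141, 0.0, 2.031]
wrist_force: [-0.7, 0.2, 3.3]
grip_width: 0.156
gripper_force: 30.0
```

Request:
send_rows([
  {"dp": [0, 0, -0.05], "turn": [0, 0, 0]},
  {"dp": [0, 0, -0.13], "turn": [0, 0, 0]},
  {"dp": [-0.04, -0.005, -0.2], "turn": [0, 0, 0]},
  {"dp": [-0.1, -0.013, -0.25], "turn": [0, 0, 0]},
  {"dp": [-0.18, -0.024, -0.28], "turn": [0, 0, 0]},
  {"dp": [-0.26, -0.035, -0.28], "turn": [0, 0, 0]},
  {"dp": [-0.34, -0.045, -0.28], "turn": [0, 0, 0.05]},
  {"dp": [-0.42, -0.056, -0.28], "turn": [0, 0, 0.1]},
  {"dp": [-0.5, -0.066, -0.28], "turn": [0, 0, 0.15]},
  {"dp": [-0.58, -0.077, -0.28], "turn": [0, 0, 0.2]},
  {"dp": [-0.66, -0.088, -0.28], "turn": [0, 0, 0.2]},
  {"dp": [-0.74, -0.098, -0.28], "turn": [0, 0, 0.2]},
  {"dp": [-0.82, -0.109, -0.28], "turn": [0, 0, 0.2]},
  {"dp": [-0.88, -0.117, -0.28], "turn": [0, 0, 0.2]},
  {"dp": [-0.896, -0.119, -0.28], "turn": [0, 0, 0.2]},
  {"dp": [-0.896, -0.119, -0.28], "turn": [0, 0, 0.2]},
  {"dp": [-0.896, -0.119, -0.28], "turn": [0, 0, 0.2]},
])

```text
t: 17.6
ee_pos: [0.5736, -0.276, 0.1588]
ee_rot: [-3.141, -0.001, 1.931]
wrist_force: [0.1, 0.2, -0.6]
grip_width: 0.152
gripper_force: 30.0
```

```bash
python3 - <<'E'
from h import *
wrist(["marker"],"w5")
E
```

```text
17.6 [ 0.5736 -0.276   0.1588] [-3.141e+00 -1.000e-03  1.931e+00] 0.15233339736840798
marker 0.89 [315. 134. 342. 341.] all [ 591.6 -318. ] [ 24.8 227. ] 1.909 top [ 572.7 -275.2] [ 15.7 133.6] 1.941 0.155
marker 0.3 [118. 138. 206. 194.] all [ 428.3 -293.7] [29.8 35.3] 1.977 top [ 426. -295.] [23.7 23.4] 1.361 0.0985
```

View pics/w5.png

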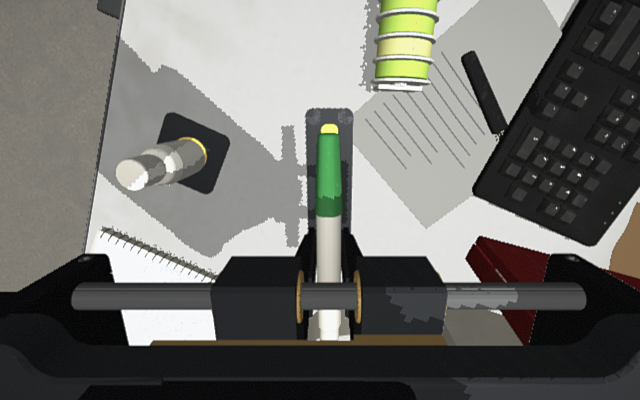

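```bash
python3 - <<'E'
from h import *
m=eyes.camera_model("wrist"); p,d=eyes.snapshot("wrist")
for cam in ("wrist","side","scene"):
    if cam!="wrist": p,d=eyes.snapshot(cam); m=None
    P=world(cam,d,d>0,m); r=P[:,:2]-[.574,-.277]
    a=r@[-.352,.936]; b=r@[.936,.352]
    k=(b>.05)&(b<.2)&(abs(a)<.06)&(P[:,2]>.03)&(P[:,2]<.14)
    print(cam,k.sum(), np.round([b[k].min(),*a[k][b[k].argmin()][None],P[k][b[k].argmin(),2]],3) if k.any() else "")
    if k.any():
        for lo in np.arange(.05,.2,.02):
            q=k&(b>lo)&(b<lo+.02); print(round(lo,2),q.sum(),P[q,2].max().round(3) if q.any() else '')
E
```

```text
wrist 368 [ 0.162 -0.056  0.042]
0.05 0 
0.07 0 
0.09 0 
0.11 0 
0.13 0 
0.15 253 0.085
0.17 115 0.066
0.19 0 
side 83 [ 0.164 -0.058  0.087]
0.05 0 
0.07 0 
0.09 0 
0.11 0 
0.13 0 
0.15 32 0.117
0.17 47 0.11
0.19 4 0.05
scene 26 [ 0.159 -0.057  0.072]
0.05 0 
0.07 0 
0.09 0 
0.11 0 
0.13 0 
0.15 26 0.1
0.17 0 
0.19 0
```

Nothing within 150 mm of the marker pad's centre on that side, so it is clear (the body reaches 90 mm). Lowering.

Request:
send_rows([
  {"dp": [-0.005, 0.001, 0.04], "turn": [0, 0, 0]},
  {"dp": [-0.005, 0.001, 0.12], "turn": [0, 0, 0]},
  {"dp": [-0.005, 0.001, 0.2], "turn": [0, 0, 0]},
  {"dp": [-0.005, 0.001, 0.25], "turn": [0, 0, 0]},
  {"dp": [-0.005, 0.001, 0.266], "turn": [0, 0, 0]},
  {"dp": [-0.005, 0.001, 0.272], "turn": [0, 0, 0]},
  {"dp": [-0.005, 0.001, 0.272], "turn": [0, 0, 0]},
  {"dp": [-0.005, 0.001, 0.272], "turn": [0, 0, 0]},
])

```text
t: 18.65
ee_pos: [0.576, -0.2795, 0.0247]
ee_rot: [3.14, 0.002, 1.931]
wrist_force: [-0.0, -0.2, -0.6]
grip_width: 0.155
gripper_force: 30.0
```

Request:
send_rows([
  {"dp": [0, 0, 0], "turn": [0, 0, 0]},
  {"dp": [0, 0, 0], "turn": [0, 0, 0]},
  {"dp": [0, 0, 0], "turn": [0, 0, 0]},
  {"dp": [0, 0, 0], "turn": [0, 0, 0]},
  {"dp": [0, 0, -0.05], "turn": [0, 0, 0]},
  {"dp": [0, 0, -0.15], "turn": [0, 0, 0]},
  {"dp": [0, 0, -0.25], "turn": [0, 0, 0]},
  {"dp": [0, 0, -0.3], "turn": [0, 0, 0]},
  {"dp": [0, 0, -0.3], "turn": [0, 0, 0]},
  {"dp": [0, 0, -0.3], "turn": [0, 0, 0]},
], fingers=0.6)

```text
t: 19.65
ee_pos: [0.5752, -0.2791, 0.1732]
ee_rot: [3.141, 0.0, 1.931]
wrist_force: [-1.2, 0.5, -0.9]
grip_width: 0.597
gripper_force: 0.0
```

```bash
python3 - <<'E'
from h import *
wrist(["marker","reels"],"w6")
E
```

```text
19.65 [ 0.5752 -0.2791  0.1732] [3.141 0.    1.931] 0.5972538364912507
marker 0.75 [322. 123. 336. 247.] all [ 574.9 -279.5] [ 16.  134.6] 1.938 top [ 574.9 -279.5] [ 16.  134.6] 1.938 0.0186
reels 0.61 [369.   0. 433.  84.] all [ 587.  -128.6] [51.9 72.7] 1.888 top [ 586.4 -128.5] [45.2 62.3] 1.883 0.0517
```

Request:
send_rows([
  {"dp": [0.08, 0.04, -0.03], "turn": [0, 0, 0]},
  {"dp": [0.14, 0.07, -0.06], "turn": [0, 0, 0]},
  {"dp": [0.16, 0.08, -0.06], "turn": [0, 0, 0]},
  {"dp": [0.16, 0.08, -0.06], "turn": [0, 0, 0]},
  {"dp": [0.16, 0.08, -0.06], "turn": [0, 0, 0]},
  {"dp": [0.16, 0.08, -0.06], "turn": [0, 0, 0]},
], fingers=1)

```text
t: 20.4
ee_pos: [0.5843, -0.1914, 0.2022]
ee_rot: [-3.141, -0.001, 1.93]
wrist_force: [-0.6, -0.1, 0.6]
grip_width: 0.991
gripper_force: 0.0
```

```bash
python3 - <<'E'
from h import *
wrist(["marker","reels"],"w7")
E
```

```text
20.4 [ 0.5843 -0.1914  0.2022] [-3.141e+00 -1.000e-03  1.930e+00] 0.9911804952978855
yellow [ 575  150   65  116 3430] [ 904.6 -108.1] [ 76.3 132.7] 2.062
yellow [627 166  13  37 270] [917.4 -61.7] [21.2 62.7] 2.66
yellow [614 172  26  63 709] [924.8 -86.6] [26.1 87.2] 2.602
marker 0.87 [293. 193. 306. 284.] all [ 573.3 -272.3] [ 14.6 120. ] 1.921 top [ 573.3 -272.3] [ 14.6 120. ] 1.921 0.0186
marker 0.68 [152. 179. 215. 240.] all [ 428.3 -291.5] [ 5.8 35.5] 2.483 top [ 424.9 -295.4] [72.1 68.7] 1.503 0.0037
reels 0.94 [328.  42. 383. 163.] all [ 579.5 -103.9] [ 51.9 124.4] 1.88 top [ 581.1 -109.6] [ 46.3 101.2] 1.895 0.0516
```

View pics/w7.png

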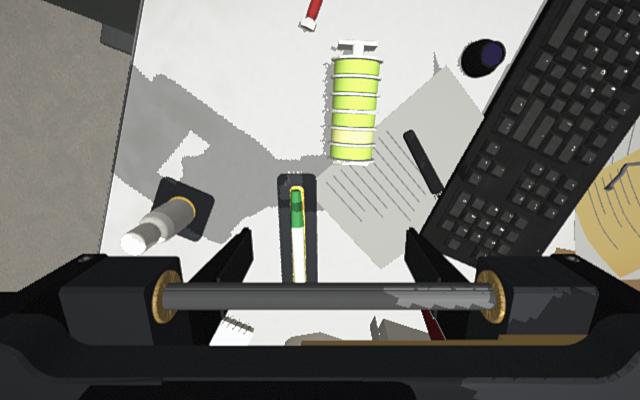

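Reels at (355,105): (0.579, -0.1035), axis 1.885. The bottle and marker sit well on their pads. Grasping the reels.

Request:
send_rows([
  {"dp": [0.08, 0.025, 0], "turn": [0, 0, 0.05]},
  {"dp": [0.15, 0.05, 0], "turn": [0, 0, 0.09]},
  {"dp": [0.168, 0.052, 0.02], "turn": [0, 0, 0.09]},
  {"dp": [0.168, 0.052, 0.08], "turn": [0, 0, 0.09]},
  {"dp": [0.168, 0.052, 0.16], "turn": [0, 0, 0.09]},
  {"dp": [0.168, 0.052, 0.25], "turn": [0, 0, 0.09]},
  {"dp": [0.168, 0.052, 0.32], "turn": [0, 0, 0.09]},
  {"dp": [0.168, 0.052, 0.348], "turn": [0, 0, 0.09]},
  {"dp": [0.168, 0.052, 0.348], "turn": [0, 0, 0.09]},
  {"dp": [0.168, 0.052, 0.348], "turn": [0, 0, 0.09]},
])

```text
t: 21.55
ee_pos: [0.58, -0.103, 0.0302]
ee_rot: [3.141, 0.001, 1.886]
wrist_force: [-0.2, -0.3, 0.9]
grip_width: 1.0
gripper_force: 0.0
```

Request:
send_rows([
  {"dp": [0, 0, 0], "turn": [0, 0, 0]},
  {"dp": [0, 0, 0], "turn": [0, 0, 0]},
  {"dp": [0, 0, 0], "turn": [0, 0, 0]},
  {"dp": [0, 0, 0], "turn": [0, 0, 0]},
  {"dp": [0, 0, 0], "turn": [0, 0, 0]},
  {"dp": [0, 0, 0], "turn": [0, 0, 0]},
  {"dp": [0, 0, 0], "turn": [0, 0, 0]},
  {"dp": [0, 0, 0], "turn": [0, 0, 0]},
], fingers=0)

```text
t: 22.35
ee_pos: [0.5794, -0.1025, 0.0291]
ee_rot: [3.142, -0.0, 1.886]
wrist_force: [-1.1, 0.5, 0.4]
grip_width: 0.482
gripper_force: 30.0
```

Request:
send_rows([
  {"dp": [0, 0, -0.04], "turn": [0, 0, 0]},
  {"dp": [0, 0, -0.12], "turn": [0, 0, 0]},
  {"dp": [0, 0, -0.2], "turn": [0, 0, 0]},
  {"dp": [0.04, 0.01, -0.26], "turn": [0, 0, 0.1]},
  {"dp": [0.1, 0.03, -0.28], "turn": [0, 0, 0.3]},
  {"dp": [0.18, 0.05, -0.28], "turn": [0, 0, 0.5]},
  {"dp": [0.26, 0.07, -0.28], "turn": [0, 0, 0.7]},
  {"dp": [0.314, 0.086, -0.28], "turn": [0, 0, 0.9]},
  {"dp": [0.314, 0.086, -0.28], "turn": [0, 0, 0.9]},
  {"dp": [0.314, 0.086, -0.28], "turn": [0, 0, 0.9]},
])

```text
t: 23.35
ee_pos: [0.5715, 0.0604, 0.169]
ee_rot: [-3.141, 0.0, 1.439]
wrist_force: [0.6, 0.5, -0.9]
grip_width: 0.479
gripper_force: 30.0
```

```bash
python3 - <<'E'
from h import *
wrist(["reels"],"w8")
E
```

```text
23.35 [0.5715 0.0604 0.169 ] [-3.141  0.     1.439] 0.4793674702034384
yellow [ 278   14   79  132 6827] [570.9 162.2] [125.5  54.1] 1.195
yellow [605 224  35  54 664] [898.4 -61. ] [60.4 35.9] 0.778
reels 0.82 [280. 142. 377. 340.] all [564.6  34.6] [178.4  65.6] 1.301 top [570.4  58.2] [92.1 45. ] 1.434 0.1914
```

View pics/w8.png

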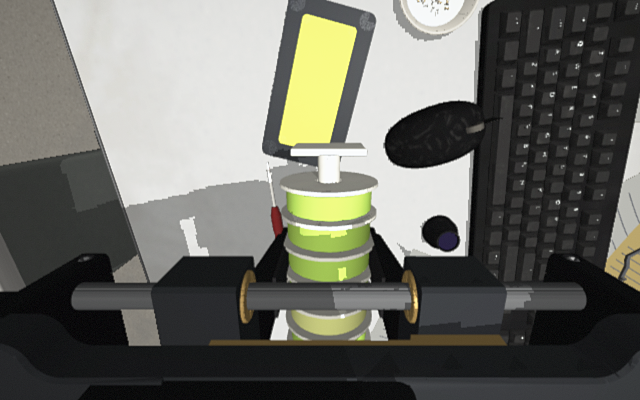

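Request:
send_rows([
  {"dp": [0.08, -0.012, 0], "turn": [0, 0, 0.2]},
  {"dp": [0.16, -0.022, 0], "turn": [0, 0, 0.4]},
  {"dp": [0.204, -0.028, 0.01], "turn": [0, 0, 0.488]},
  {"dp": [0.204, -0.028, 0.04], "turn": [0, 0, 0.488]},
  {"dp": [0.204, -0.028, 0.12], "turn": [0, 0, 0.488]},
  {"dp": [0.204, -0.028, 0.2], "turn": [0, 0, 0.488]},
  {"dp": [0.204, -0.028, 0.25], "turn": [0, 0, 0.488]},
  {"dp": [0.204, -0.028, 0.266], "turn": [0, 0, 0.488]},
  {"dp": [0.204, -0.028, 0.271], "turn": [0, 0, 0.488]},
  {"dp": [0.204, -0.028, 0.271], "turn": [0, 0, 0.488]},
])

```text
t: 24.45
ee_pos: [0.5721, 0.1626, 0.0345]
ee_rot: [3.141, -0.001, 1.191]
wrist_force: [0.5, 0.6, -0.2]
grip_width: 0.48
gripper_force: 30.0
```

Request:
send_rows([
  {"dp": [0, 0, 0], "turn": [0, 0, 0]},
  {"dp": [0, 0, 0], "turn": [0, 0, 0]},
  {"dp": [0, 0, 0], "turn": [0, 0, 0]},
  {"dp": [0, 0, 0], "turn": [0, 0, 0]},
  {"dp": [0, 0, 0], "turn": [0, 0, 0]},
  {"dp": [0, 0, -0.05], "turn": [0, 0, 0]},
  {"dp": [0, 0, -0.15], "turn": [0, 0, 0]},
  {"dp": [0, 0, -0.25], "turn": [0, 0, 0]},
  {"dp": [-0.1, 0, -0.35], "turn": [0, 0, 0]},
  {"dp": [-0.15, 0, -0.35], "turn": [0, 0, 0]},
  {"dp": [-0.15, 0, -0.35], "turn": [0, 0, 0]},
], fingers=1)

```text
t: 25.55
ee_pos: [0.5431, 0.0908, 0.2113]
ee_rot: [3.138, -0.001, 1.19]
wrist_force: [0.3, 0.2, -0.6]
grip_width: 0.997
gripper_force: 0.0
```

```bash
python3 - <<'E'
from h import *
wrist(["reels","tape_roll"],"w9")
for cam in("side","scene"):
    p,d=eyes.snapshot(cam); cv2.imwrite(f"pics/{cam}9.png",p[:,:,::-1])
    for t in ("tape_roll","bottle","marker","reels"):
        for r in eyes.silhouettes(cam,t)[:4]:
            P=world(cam,d,r['region']);P=P[P[:,2]>.006]
            if len(P)>10: print(cam,t,round(r['confidence'],2),*rect(P),np.round(np.percentile(P[:,2],98),3))
E
```

```text
25.55 [0.5431 0.0908 0.2113] [ 3.138e+00 -1.000e-03  1.190e+00] 0.9971781945285961
yellow [628 176  12  34 251] [882.6 -67.9] [44.2 17.4] 1.479
yellow [629 217  11  19 162] [ 880.  -111.5] [30.7 14.5] 1.545
reels 0.58 [304.  51. 353. 170.] all [571.1 161.6] [123.9  51.8] 1.184 top [568.7 155.9] [101.5  45.2] 1.184 0.0548
tape_roll 0.86 [101.   0. 165.  46.] all [419.  322.6] [41.7 57. ] 2.76 top [418.7 321.9] [40.2 57.1] 2.753 0.0218
side bottle 0.79 [521.1 304.4] [22.1 21.7] 0.234 0.074
side bottle 0.66 [566.4 434.4] [21.1 24.8] 3.117 0.074
side reels 0.66 [572.1 165.8] [124.1  54.8] 1.157 0.055
scene tape_roll 0.43 [419.3 330.9] [62.2 52.9] 1.073 0.025
scene tape_roll 0.36 [ 569.2 -279.8] [ 46.7 156.6] 1.912 0.016
scene bottle 0.75 [ 420.  -296.9] [30.7 35. ] 2.051 0.101
scene bottle 0.61 [564.9 428.9] [28.8 29. ] 2.007 0.075
scene bottle 0.57 [518.8 292.7] [19.7 26.8] 2.716 0.074
scene marker 0.57 [ 574.7 -278.4] [ 24.8 133. ] 2.006 0.021
scene reels 0.66 [565.5 154.8] [113.8  51.3] 1.161 0.057
```

View pics/side9.png

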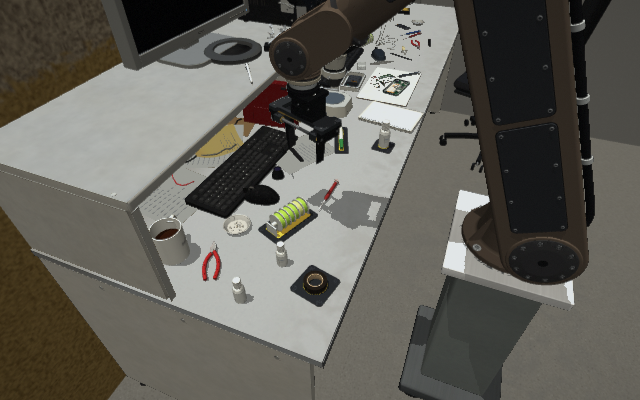

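View pics/w9.png

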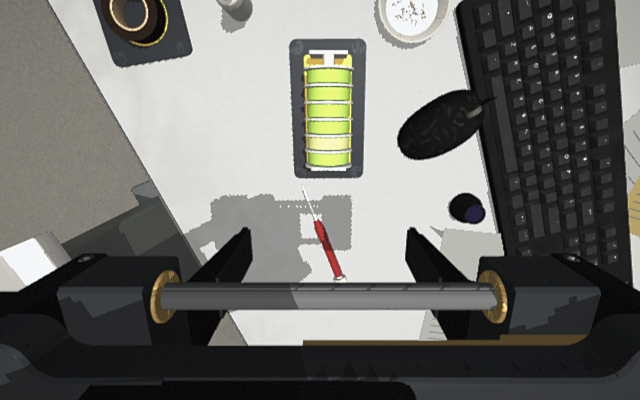

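Everything sits on its own pad: reels (330,110) centred in the wrist view, and tape (315,284), bottle (385,138) and marker (342,140) on their pads in the side view. The gripper is open and clear, so I'm handing in.

```bash
python3 -c "
from plant import robot
print(robot.hand_in())"
```

```text
the job is handed in; nothing more can be done
None
```

The tape roll, the large bottle, the marker and the reel stand each rest on their own pad, measured within about 3 mm of centre and released, and the job is handed in at about 26 s; the hand-in returned no verdict.

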